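# Pack and pin the sample box

### The arm

A 6-joint arm with a two-finger parallel gripper is mounted at the origin on the work surface. World frame = base frame: x ahead of the robot, y to its left, z up, the work surface at z = 0. Lengths are in mm, angles in rad, forces in N, time in s.
With the tool pointing down it reaches from about 300 to 750 mm from the base axis. Payload 8.5 kg.
Tool frame: the origin (TCP) lies at the very end of the fingers, on their centre line; the grasp point (between the pads) lies 19 mm behind it (robot.grip_point_offset is the distance from the TCP to the grasp point, in mm); z points along the fingers, y is the line along which they close (so a half turn about z gives the same grasp; the last joint's range is limited). The gripper opens to 88 mm and grips with 3 to 60 N. Pads are 18 mm wide; open, the fingers measure 123 mm over their backs; the gripper's body (75 mm by 187 mm) begins 45 mm behind the grasp point.
Start: joints at [-0.215, 0.381, 1.297, -0, 1.464, -0.215], TCP at [549.982, 0.002, 238.748] pointing down, gripper open.
Joint ranges: [-3.11, 3.11], [-0.89, 2.33], [0.22, 2.48], [-1.42, 4.56], [0.17, 2.85], [-2.88, 2.88]. Speed limits (rad/s): [2.39, 2.39, 3.14, 3.14, 3.14, 3.14].

### API

Orientations are given as a rotation vector (axis times angle).
In Python, from plant import robot gives the robot as it stands. The module is installed in compiled form; this text tells all that it offers.
- The arm moves only by the tool drive_tool, never from a script. Its arguments are lists of equal length, an entry for each row: "linear": the shift along the tool's x, y, z as a fraction of full scale, a list of three; "angular": the turn, a rotation vector about the tool's x, y, z as a fraction of full scale, a list of three; "fingers": the opening, from -1 (shut) to 1 (fully open). A call has 1 to 8 rows; each row is the pose to reach, as a shift and turn from the pose commanded when the call began, along the tool's axes at that moment; what a row does not reach only later rows make up. Full scale, the value 1, is 250 mm for a shift and 90 degrees for a turn. A row lasts 1/10 s, in which the tool goes at most 50 mm and 8.59 degrees, less where a joint would pass 70% of its speed; a pose out of reach is approached as far as the arm can. A call with a number of a shift or a turn outside -1 to 1 is refused whole. A call with a gripper value outside its range is refused whole. The fingers move at their own pace and stop on an object; "force" is the grip in N (left out, the last holds). Time passes only in rows, so rows that repeat a pose let the fingers close. It gives the time, the measured TCP pose, the force, the opening and the grip force at its end, in the units of the state.
- robot.read_state(): the state, without advancing time (a new reading comes with each control period).
- robot.read_camera(name): name is "scene" or "side" or "wrist"; returns a dict with "color" (400x640x3 uint8, blue, green, red), "vfov" (degrees; the focal length in pixels is half the picture's height over the tangent of half this angle, whatever the lens; pixels are square), "cx", "cy" (the principal point, pixels), "R" (3x3) and "t" (3): a world point X has camera coordinates R X + t. Camera axes: x right, y down, z forward; pixel columns grow to the right and rows downward; lengths in mm; the calibration is good to about 2 mm. A picture is of the moment at which its call begins. There is no depth.
- robot.hand_in(): hands the job in; it is judged then, once.
Trained networks look in a picture, given as the dict that the camera call returned (one of the last four; its "shot" number tells which), for a name from the list of things; names that differ only in an ending like _2 or _b are one class to them, and where a whole thing is asked for, a point or a joint stands for the part that bears it (a point fixed in the world has none). Each returns a list of dicts, best first, with "conf" (0 to 1); they miss things now and then, are a little off and sometimes report something else, mostly with a low value. They report only what shows in the picture. A call takes as long as a camera call.
- robot.recognise(thing, picture): "position" ([x, y, z] in mm, in world coordinates, good to about 4 mm: the middle of the surface that is visible of it).
- robot.cut_out(thing, picture): "mask" (400x640 bool, what is visible of it).
- robot.mark_of(thing, picture): "position" ([x, y, z] in mm, in world coordinates, good to about 4 mm: a listed point, or the origin of a listed thing).
The state is a dict: "t": time; "joints": joint angles; "qvel": joint speeds; "joint_torque": joint torques, N m; "eef_pos": TCP position; "eef_rot": TCP orientation; "force": force on the tool from outside, world axes, zero at the start; "moment": the same for the moment, N m; "opening": finger opening in mm; "gripper_force": force on a finger pad.
Only numpy, scipy, OpenCV 4.12 (cv2) and the standard library are available. Lean on these libraries where they do the work, as an engineer would, in place of code of your own. Each camera call takes 0.05 s, during which the arm holds its last target. There are 200 camera calls.

### The job

Pack the sample box for transport: stand exactly three of the five sample jars upright inside it, then shut its lid, then push every locking pin from the pin stand down through a hole of the lid and the flange below until its head sits on the lid. Leave the other two jars standing on the bench and do not disturb the bottles and the beaker.

Things in the scene. Friction and masses are not known exactly. Their poses are not given: they have to be found in the camera images.
- box: grey plastic box, fixed, open-topped, 130 (x) x 250 (y) x 70 mm high outside, walls and floor 5 mm thick. Origin: centre of its underside; its x points away from the robot at yaw 0, to the hinge side. Along its front (-x) rim an 8 mm thick flange sticks out 34 mm, top at z = 70 mm, with four 17 mm holes right under those of the shut lid
- lid (a joint): lid angle, rad: 0 = flat on the box (shut), 1.57 = upright, up to 1.9 = leaning back away from the robot. Lightly damped: past upright it sinks shut by itself. The lid is a 6 mm clear plate, 130 x 250 mm, ending in an 8 mm thick, 34 mm wide aluminium strip with four holes; 164 mm from hinge to free edge
- lid_hinge (a point): middle of the lid's hinge axis, on the box's far rim: 65 mm from the box's origin along its x and 70 mm up; the axis runs along the box's y; the lid's underside passes through it
- stand: white plastic pin stand, fixed, 220 (its x) x 60 (its y) x 70 mm high, origin: centre of its underside. Four blind holes of 13 mm in its top, in a row along its x at -81, -27, 27 and 81 mm; the pins hang in it by their heads
- hole0 (a point): hole 0 in the lid's aluminium strip: centre of its mouth on the upper face, 13 mm across, 147 mm from the hinge; the four are 60 mm apart along the box's y. With the lid shut the mouths are 78 mm above the bench
- hole1 (a point): hole 1 in the lid's aluminium strip: centre of its mouth on the upper face, 13 mm across, 147 mm from the hinge; the four are 60 mm apart along the box's y. With the lid shut the mouths are 78 mm above the bench
- hole2 (a point): hole 2 in the lid's aluminium strip: centre of its mouth on the upper face, 13 mm across, 147 mm from the hinge; the four are 60 mm apart along the box's y. With the lid shut the mouths are 78 mm above the bench
- hole3 (a point): hole 3 in the lid's aluminium strip: centre of its mouth on the upper face, 13 mm across, 147 mm from the hinge; the four are 60 mm apart along the box's y. With the lid shut the mouths are 78 mm above the bench
- pin1: locking pin: round black head 22 mm across and 45 mm tall, under it a steel shaft 10 mm across and 45 mm long whose last 12 mm taper to 5 mm; 60 g. Origin: on the axis at the underside of the head; z along the axis, up towards the head. Two to four pins are present
- pin2: locking pin: round black head 22 mm across and 45 mm tall, under it a steel shaft 10 mm across and 45 mm long whose last 12 mm taper to 5 mm; 60 g. Origin: on the axis at the underside of the head; z along the axis, up towards the head. Two to four pins are present
- pin3: locking pin: round black head 22 mm across and 45 mm tall, under it a steel shaft 10 mm across and 45 mm long whose last 12 mm taper to 5 mm; 60 g. Origin: on the axis at the underside of the head; z along the axis, up towards the head. Two to four pins are present
- pin4: locking pin: round black head 22 mm across and 45 mm tall, under it a steel shaft 10 mm across and 45 mm long whose last 12 mm taper to 5 mm; 60 g. Origin: on the axis at the underside of the head; z along the axis, up towards the head. Two to four pins are present
- jar1: amber glass sample jar with a white cap, a cylinder 50 mm across and 60 mm tall, 130 g, all five alike. Origin: centre of its underside, z up
- jar2: amber glass sample jar with a white cap, a cylinder 50 mm across and 60 mm tall, 130 g, all five alike. Origin: centre of its underside, z up
- jar3: amber glass sample jar with a white cap, a cylinder 50 mm across and 60 mm tall, 130 g, all five alike. Origin: centre of its underside, z up
- jar4: amber glass sample jar with a white cap, a cylinder 50 mm across and 60 mm tall, 130 g, all five alike. Origin: centre of its underside, z up
- jar5: amber glass sample jar with a white cap, a cylinder 50 mm across and 60 mm tall, 130 g, all five alike. Origin: centre of its underside, z up
- amber_bottle: amber reagent bottle, 70 mm across, 140 mm tall; bystander, not to be moved. Origin: centre of its underside
- white_bottle: white reagent bottle, 70 mm across, 140 mm tall; bystander, not to be moved. Origin: centre of its underside
- beaker: glass beaker, 70 mm across, 90 mm tall; bystander, not to be moved. Origin: centre of its underside

How it is judged (in metres and radians):
On the way, in this order (a step that is already met when the one before it is completed fails the run):
1. exactly three jars stand in the box, the lid still open (((horizontal distance between each of jar1, jar2, jar3 and box below 0.106 m and horizontal distance between each of jar4, jar5 and box above 0.106 m) or (horizontal distance between each of jar1, jar2, jar4 and box below 0.106 m and horizontal distance between each of jar3, jar5 and box above 0.106 m) or (horizontal distance between each of jar1, jar2, jar5 and box below 0.106 m and horizontal distance between each of jar3, jar4 and box above 0.106 m) or (horizontal distance between each of jar1, jar3, jar4 and box below 0.106 m and horizontal distance between each of jar2, jar5 and box above 0.106 m) or (horizontal distance between each of jar1, jar3, jar5 and box below 0.106 m and horizontal distance between each of jar2, jar4 and box above 0.106 m) or (horizontal distance between each of jar1, jar4, jar5 and box below 0.106 m and horizontal distance between each of jar2, jar3 and box above 0.106 m) or (horizontal distance between each of jar1, jar5 and box above 0.106 m and horizontal distance between each of jar2, jar3, jar4 and box below 0.106 m) or (horizontal distance between each of jar1, jar4 and box above 0.106 m and horizontal distance between each of jar2, jar3, jar5 and box below 0.106 m) or (horizontal distance between each of jar1, jar3 and box above 0.106 m and horizontal distance between each of jar2, jar4, jar5 and box below 0.106 m) or (horizontal distance between each of jar1, jar2 and box above 0.106 m and horizontal distance between each of jar3, jar4, jar5 and box below 0.106 m)) and z of each of jar1, jar2, jar3, jar4, jar5 in the frame of box below 0.014 m and angle between each of jar1, jar2, jar3, jar4, jar5's own z axis and vertical below 0.15 rad and (horizontal distance between jar1 and box above 0.106 m or x of jar1 in the frame of box between -0.06 and 0.06 m) and (horizontal distance between jar2 and box above 0.106 m or x of jar2 in the frame of box between -0.06 and 0.06 m) and (horizontal distance between jar3 and box above 0.106 m or x of jar3 in the frame of box between -0.06 and 0.06 m) and (horizontal distance between jar4 and box above 0.106 m or x of jar4 in the frame of box between -0.06 and 0.06 m) and (horizontal distance between jar5 and box above 0.106 m or x of jar5 in the frame of box between -0.06 and 0.06 m) and value of joint lid above 1 rad), for 0.2 s.
2. then the lid is shut (value of joint lid below 0.04 rad), for 0.2 s.
At the end, for the whole second after the job is handed in: Exactly three jars upright on the box floor (tilt < 0.15 rad), the other two upright on the bench outside it, lid shut (< 0.04 rad), each pin present in a lid hole, underside of its head within 6 mm of the mouth and tilted < 0.12 rad, all at rest (((horizontal distance between each of jar1, jar2, jar3 and box below 0.106 m and horizontal distance between each of jar4, jar5 and box above 0.106 m) or (horizontal distance between each of jar1, jar2, jar4 and box below 0.106 m and horizontal distance between each of jar3, jar5 and box above 0.106 m) or (horizontal distance between each of jar1, jar2, jar5 and box below 0.106 m and horizontal distance between each of jar3, jar4 and box above 0.106 m) or (horizontal distance between each of jar1, jar3, jar4 and box below 0.106 m and horizontal distance between each of jar2, jar5 and box above 0.106 m) or (horizontal distance between each of jar1, jar3, jar5 and box below 0.106 m and horizontal distance between each of jar2, jar4 and box above 0.106 m) or (horizontal distance between each of jar1, jar4, jar5 and box below 0.106 m and horizontal distance between each of jar2, jar3 and box above 0.106 m) or (horizontal distance between each of jar1, jar5 and box above 0.106 m and horizontal distance between each of jar2, jar3, jar4 and box below 0.106 m) or (horizontal distance between each of jar1, jar4 and box above 0.106 m and horizontal distance between each of jar2, jar3, jar5 and box below 0.106 m) or (horizontal distance between each of jar1, jar3 and box above 0.106 m and horizontal distance between each of jar2, jar4, jar5 and box below 0.106 m) or (horizontal distance between each of jar1, jar2 and box above 0.106 m and horizontal distance between each of jar3, jar4, jar5 and box below 0.106 m)) and z of each of jar1, jar2, jar3, jar4, jar5 in the frame of box below 0.014 m and angle between each of jar1, jar2, jar3, jar4, jar5's own z axis and vertical below 0.15 rad and (horizontal distance between jar1 and box above 0.106 m or x of jar1 in the frame of box between -0.06 and 0.06 m) and (horizontal distance between jar2 and box above 0.106 m or x of jar2 in the frame of box between -0.06 and 0.06 m) and (horizontal distance between jar3 and box above 0.106 m or x of jar3 in the frame of box between -0.06 and 0.06 m) and (horizontal distance between jar4 and box above 0.106 m or x of jar4 in the frame of box between -0.06 and 0.06 m) and (horizontal distance between jar5 and box above 0.106 m or x of jar5 in the frame of box between -0.06 and 0.06 m) and value of joint lid below 0.04 rad and (distance between pin1 and hole0 below 0.006 m or distance between pin1 and hole1 below 0.006 m or distance between pin1 and hole2 below 0.006 m or distance between pin1 and hole3 below 0.006 m) and angle between each of pin1, pin2, pin3, pin4's own z axis and vertical below 0.12 rad and (distance between pin2 and hole0 below 0.006 m or distance between pin2 and hole1 below 0.006 m or distance between pin2 and hole2 below 0.006 m or distance between pin2 and hole3 below 0.006 m) and (distance between pin3 and hole0 below 0.006 m or distance between pin3 and hole1 below 0.006 m or distance between pin3 and hole2 below 0.006 m or distance between pin3 and hole3 below 0.006 m) and (distance between pin4 and hole0 below 0.006 m or distance between pin4 and hole1 below 0.006 m or distance between pin4 and hole2 below 0.006 m or distance between pin4 and hole3 below 0.006 m) and linear speed of each of jar1, jar2, jar3, jar4, jar5, pin1, pin2, pin3, pin4 below 0.03 m/s); the robot touches nothing.
It fails at once if a bystander bottle or the beaker is pushed more than 40 mm or tipped (distance of any of amber_bottle, white_bottle, beaker from where it was at the start of the episode above 0.04 m or angle between any of amber_bottle, white_bottle, beaker's own z axis and vertical above 0.5 rad).
Of pin1, pin2, pin3, pin4 only 2 to 4 are there at a start; the rules pass over those that are not, and their reading is None.
At some moment in a run one of jar1, jar2, jar3, jar4, jar5 may be knocked a few centimetres aside while the robot is not near it.
It also fails if it takes over 208 s, if anything falls off the work surface, if the arm or the gripper's body presses on something with over 40 N, if the wrist force passes 120 N, or if a joint passes its speed limit or range.

## Working session

There is one attempt and no reset: what is moved stays moved. The work goes in short steps, Python scripts to look and compute and a tool call to move; the robot and the scene stay as the last step left them, time stands still between calls to the robot, and variables do not carry over. Pictures are saved under pics/ and viewed, at most 16 in all, crops included, and the job is handed in when it is done.

Besides the shell and the picture viewer there is one more tool, called as name(argument=value, ...) on one line, values as JSON. drive_tool: Moves the arm, as the interface text tells. Shift numbers are shares of 250 mm and turn numbers shares of 90 degrees, none past 1 either way. Its arguments: {"type":"object","properties":{"linear":{"type":"array"},"angular":{"type":"array"},"fingers":{"type":"array"},"force":{"type":"number"}},"required":["linear","angular","fingers"]}

```bash
mkdir -p pics
cat > h.py <<'E'
import numpy as np, cv2
from plant import robot
from scipy.spatial.transform import Rotation as Rn
def pose():
    s=robot.read_state(); return np.array(s["eef_pos"]),Rn.from_rotvec(s["eef_rot"]),s
def f(a): return np.round(np.array(a,float),1).tolist()
E
python3 - <<'E'
from h import *
p,R,s=pose(); print(s["t"],f(p),np.round(R.as_matrix(),2).tolist(),s["opening"],s["force"])
for n in ("scene","side"):
    c=robot.read_camera(n); cv2.imwrite(f"pics/{n}0.png",c["color"])
    print(n,f(-np.array(c["R"]).T@np.array(c["t"])))
    for th in ["box","stand","lid","lid_hinge","hole0","hole1","hole2","hole3","pin1","jar1","amber_bottle","white_bottle","beaker"]:
        print(th,[(round(d["conf"],2),f(d["position"])) for d in robot.mark_of(th,c)][:6])
print(robot.read_state()["t"])
E
```

```text
0.0 [549.7, 0.1, 238.1] [[0.0, 1.0, -0.0], [1.0, -0.0, 0.0], [0.0, -0.0, -1.0]] 88.21840028520342 [0.06111621 0.23397837 0.0932885 ]
scene [1300.8, 82.7, 801.2]
box [(0.92, [554.8, -34.3, -1.1])]
stand [(0.9, [497.5, -316.1, 2.0])]Traceback (most recent call last):
  File "<stdin>", line 7, in <module>
ValueError: it knows: amber_bottle, beaker, box, hole, jar, lid_hinge, pin, stand, white_bottle
```

View pics/scene0.png

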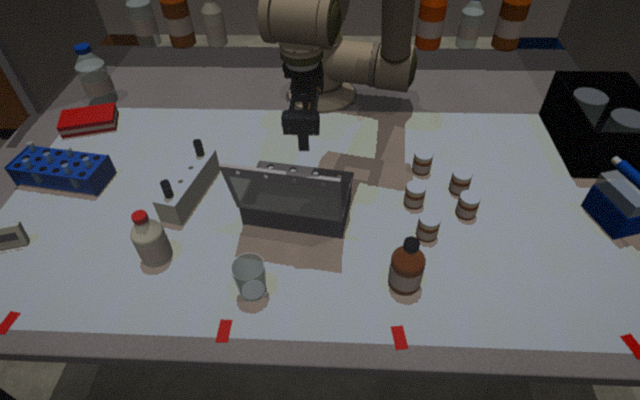

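The scene view, taken from the far side, shows the lid standing open at (290,170), the stand with two pins at (167,188) and (198,148), and five jars near (420–470,160–230).

Run:
```python
from h import *
for n in ("scene","side","wrist"):
    c=robot.read_camera(n); cv2.imwrite(f"pics/{n}1.png",c["color"])
    print(n,f(-np.array(c["R"]).T@np.array(c["t"])),c["vfov"],np.round(c["R"],2).tolist())
    for th in ["box","stand","lid_hinge","hole","pin","jar","amber_bottle","white_bottle","beaker"]:
        print(th,[(round(d["conf"],2),f(d["position"])) for d in robot.mark_of(th,c)][:7])
print(robot.read_state()["t"])
```

```text
scene [1300.8, 82.7, 801.2] 49.509485614801726 [[-0.05, 1.0, -0.01], [0.71, 0.03, -0.7], [-0.7, -0.04, -0.71]]
box [(0.73, [577.5, -338.0, 68.3]), (0.57, [555.7, -31.0, 0.5])]
stand [(0.68, [499.1, -316.5, 0.9])]
lid_hinge [(0.97, [622.0, -44.0, 71.0])]
hole [(0.82, [661.8, -19.9, 208.4]), (0.77, [646.0, -132.9, 212.5]), (0.69, [655.7, -76.0, 215.4]), (0.57, [670.6, 40.5, 209.2])]
pin [(0.66, [412.9, -299.3, 68.4]), (0.62, [577.0, -338.9, 72.6]), (0.62, [508.2, 261.7, -0.7])]
jar [(0.92, [388.9, 296.8, -0.8]), (0.91, [613.5, 283.1, 1.1]), (0.78, [459.4, 386.6, 2.3]), (0.77, [509.4, 262.2, -4.3]), (0.75, [556.7, -31.4, -0.9]), (0.64, [542.2, 392.3, 1.4])]
amber_bottle [(0.88, [755.1, 215.1, -0.9])]
white_bottle [(0.65, [701.8, -345.3, 1.2]), (0.26, [669.4, 39.2, 208.7])]
beaker [(0.84, [789.3, -105.8, 6.4])]
side [175.0, -823.0, 689.0] 43.24617441962551 [[0.9, -0.43, 0.02], [-0.22, -0.49, -0.84], [0.37, 0.76, -0.54]]
box [(0.89, [550.8, -33.6, 3.7])]
stand [(0.73, [673.1, -18.2, 211.0]), (0.68, [492.8, -315.4, -2.8])]
lid_hinge [(0.96, [617.4, -41.7, 69.8])]
hole [(0.94, [680.9, 39.3, 209.4]), (0.9, [675.7, -14.8, 209.7]), (0.79, [654.6, -132.3, 209.4])]
pin [(0.74, [702.3, -347.2, -2.3]), (0.69, [412.8, -297.1, 71.2]), (0.58, [575.7, -335.3, 68.8])]
jar [(0.97, [513.5, 261.6, -1.8]), (0.88, [456.1, 385.8, 2.2]), (0.8, [381.7, 297.6, 2.9]), (0.77, [620.4, 281.7, -0.5]), (0.16, [654.6, -137.2, 212.8])]
amber_bottle [(0.5, [757.2, 220.7, -3.9])]
white_bottle [(0.86, [699.4, -348.0, -2.3])]
beaker [(0.86, [788.7, -105.0, -2.2])]
wrist [550.7, 77.5, 385.2] 65.35304356316838 [[1.0, 0.0, 0.0], [0.0, -0.95, 0.3], [0.0, -0.3, -0.95]]
box [(0.74, [554.3, -29.5, 2.1])]
stand [(0.74, [497.7, -315.5, -1.0])]
lid_hinge [(0.73, [686.8, 36.4, 208.9]), (0.72, [617.7, -39.5, 71.1])]
hole [(0.79, [678.5, -18.3, 207.3]), (0.62, [687.1, 38.0, 208.5])]
pin []
jar []
amber_bottle []
white_bottle []
beaker []
1.65
```

View pics/side1.png

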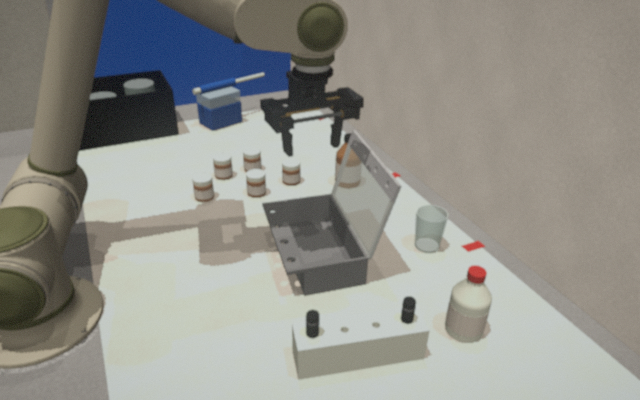

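View pics/wrist1.png

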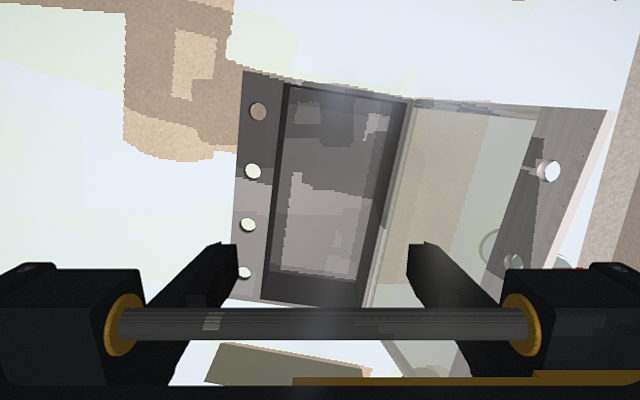

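The side view shows the empty box with its lid leaning back, two pins at (312,322) and (408,310), and five jars. The wrist view shows the flange holes at (258,111), (252,171), (248,225) and (244,272).

```bash
cat >> h.py <<'E'
def plane(c,uv,z):
    fl=200/np.tan(np.radians(c["vfov"]/2)); R=np.array(c["R"]);t=np.array(c["t"])
    o=-R.T@t; d=R.T@np.array([(uv[0]-c["cx"])/fl,(uv[1]-c["cy"])/fl,1]); return o+d*(z-o[2])/d[2]
def go(p0,R0,p,R=None):
    "fractions of shift and turn from commanded pose"
    R=R or R0
    return np.round(R0.inv().apply(np.array(p)-p0)/250,4).tolist(), np.round((R0.inv()*R).as_rotvec()/(np.pi/2),4).tolist()
def down(yaw,): # tool x at world angle yaw, z down
    c,s=np.cos(yaw),np.sin(yaw); return Rn.from_matrix(np.array([[c,s,0],[s,-c,0],[0,0,-1]]))
E
python3 - <<'E'
from h import *
c=robot.read_camera("wrist")
P=np.array([plane(c,u,70) for u in [(258,111),(252,171),(248,225),(244,272)]]); print(f(P))
d=(P[0]-P[3])[:2]; yaw=np.arctan2(-d[0],d[1]); print(yaw,np.linalg.norm(d))
x=np.array([np.cos(yaw),np.sin(yaw)]); y=np.array([-x[1],x[0]])
o=P[:,:2].mean(0)+82*x; print("box",o)
print("slots",[f(o+a*x+b*y) for a,b in [(14,68),(-28,0),(14,-68)]])
E
```

```text
[[488.6, 71.7, 70.0], [478.8, 12.5, 70.0], [470.5, -46.9, 70.0], [461.9, -104.3, 70.0]]
-0.15031149111117698 178.0193708403975
box [556.00991219 -29.03035944]
slots [[580.0, 36.1], [528.3, -24.8], [559.7, -98.4]]
```

drive_tool(linear=[[1,0.268,0],[1,0.268,0],[1,0.268,0],[1,0.268,0],[1,0.268,0],[1,0.268,0],[1,0.268,0],[1,0.268,0]], angular=[[0,0,-0.75],[0,0,-0.75],[0,0,-0.75],[0,0,-0.75],[0,0,-0.75],[0,0,-0.75],[0,0,-0.75],[0,0,-0.75]], fingers=[1,1,1,1,1,1,1,1])

```text
t: 2.5
eef_pos: [616.9, 250.7, 238.3]
eef_rot: [-0.602, -3.083, 0.0]
force: [0.3, 0.5, 0.1]
opening: 88.2
gripper_force: 0.0
```

drive_tool(linear=[[0,0,0],[0,0,0],[0,0,0],[0,0,0]], angular=[[0,0,-0.1545],[0,0,-0.1545],[0,0,-0.1545],[0,0,-0.1545]], fingers=[1,1,1,1])

```text
t: 2.9
eef_pos: [617.0, 250.0, 238.7]
eef_rot: [-0.24, -3.132, 0.0]
force: [-0.1, -0.2, 0.3]
opening: 88.3
gripper_force: 0.0
```

Run:
```python
from h import *
p,R,s=pose(); M=R.as_matrix(); print(s["t"],f(p),np.arctan2(M[1,0],M[0,0]),M[2,2],f(s["joints"]))
c=robot.read_camera("wrist"); cv2.imwrite("pics/w2.png",c["color"])
print([(round(d["conf"],2),f(d["position"])) for d in robot.mark_of("jar",c)])
D=robot.mark_of("jar",c)
T=down(np.pi-.15); Rc=down(np.arctan2(M[1,0],M[0,0]))
print(go(p,R,[616,282,130],T), R.inv().apply((-1,0,0)))
```

```text
2.9 [617.0, 250.0, 238.7] 2.988923298575035 -0.9999999921358528 [0.2, 0.6, 0.9, 0.0, 1.6, -1.2]
[(0.62, [622.2, 289.1, 2.2]), (0.57, [544.5, 387.1, -0.9]), (0.57, [516.9, 264.7, -0.5])]
([0.0234, 0.1259, 0.4347], [-0.0, -0.0001, -0.0017]) [ 9.88368645e-01 -1.52076975e-01  1.25097457e-04]
```

drive_tool(linear=[[0.016,0.131,0.15],[0.016,0.131,0.3],[0.016,0.131,0.5],[0.016,0.131,0.68],[0.016,0.131,0.8],[0.016,0.131,0.867],[0.016,0.131,0.867],[0.016,0.131,0.867]], angular=[[0,0,0],[0,0,0],[0,0,0],[0,0,0],[0,0,0],[0,0,0],[0,0,0],[0,0,0]], fingers=[1,1,1,1,1,1,1,1], force=20)

```text
t: 3.85
eef_pos: [618.3, 283.1, 22.7]
eef_rot: [0.236, 3.132, 0.0]
force: [0.2, 0.6, 0.3]
opening: 88.2
gripper_force: 0.0
```

drive_tool(linear=[[0,0,0],[0,0,0],[0,0,0],[0,0,0],[0,0,0],[0,0,0],[0,0,0],[0,0,0]], angular=[[0,0,0],[0,0,0],[0,0,0],[0,0,0],[0,0,0],[0,0,0],[0,0,0],[0,0,0]], fingers=[-1,-1,-1,-1,-1,-1,-1,-1])

```text
t: 4.65
eef_pos: [618.0, 283.0, 22.2]
eef_rot: [0.235, 3.133, 0.0]
force: [-0.2, -0.5, 2.4]
opening: 49.4
gripper_force: 20.0
```

drive_tool(linear=[[0,0,-0.1],[0,0,-0.25],[0,0,-0.4],[0,0,-0.52],[0,0,-0.52],[0,0,-0.52]], angular=[[0,0,0],[0,0,0],[0,0,0],[0,0,0],[0,0,0],[0,0,0]], fingers=[-1,-1,-1,-1,-1,-1])

```text
t: 5.25
eef_pos: [617.6, 282.9, 151.2]
eef_rot: [-0.235, -3.132, 0.0]
force: [0.4, -0.8, -2.6]
opening: 49.7
gripper_force: 20.0
```

drive_tool(linear=[[0,-0.15,0],[0,-0.35,0],[0,-0.55,0],[0,-0.75,0],[0,-0.8,0],[0,-0.8,0]], angular=[[0,0,0],[0,0,0],[0,0,0],[0,0,0],[0,0,0],[0,0,0]], fingers=[-1,-1,-1,-1,-1,-1])

```text
t: 5.85
eef_pos: [587.4, 83.6, 150.4]
eef_rot: [-0.24, -3.129, -0.0]
force: [-0.2, 1.2, -1.5]
opening: 49.3
gripper_force: 20.0
```

drive_tool(linear=[[0,-0.15,0],[0,-0.35,0],[0,-0.55,0],[0,-0.7,0],[0,-0.743,0],[0,-0.743,0],[0,-0.743,0]], angular=[[0,0,0],[0,0,0],[0,0,0],[0,0,0],[0,0,0],[0,0,0],[0,0,0]], fingers=[-1,-1,-1,-1,-1,-1,-1])

```text
t: 6.55
eef_pos: [560.5, -96.6, 151.4]
eef_rot: [-0.233, -3.132, -0.001]
force: [-0.2, -0.3, -0.3]
opening: 49.5
gripper_force: 20.0
```

drive_tool(linear=[[0,0,0.12],[0,0,0.24],[0,0,0.34],[0,0,0.42],[0,0,0.47],[0,0,0.492],[0,0,0.492]], angular=[[0,0,0],[0,0,0],[0,0,0],[0,0,0],[0,0,0],[0,0,0],[0,0,0]], fingers=[-1,-1,-1,-1,-1,-1,-1])

```text
t: 7.25
eef_pos: [560.4, -97.6, 28.8]
eef_rot: [-0.234, -3.132, -0.0]
force: [0.2, -0.4, -1.4]
opening: 49.3
gripper_force: 20.0
```

Run:
```python
from h import *
for n in ("scene","side"):
    c=robot.read_camera(n); cv2.imwrite(f"pics/{n}3.png",c["color"])
    print([(round(d["conf"],2),f(d["position"])) for d in robot.mark_of("jar",c)])
print(f(robot.read_state()["eef_pos"]))
```

```text
[(0.95, [509.2, 263.8, -3.6]), (0.9, [546.1, 388.9, -4.7]), (0.89, [389.2, 297.7, 1.4]), (0.63, [460.1, 389.7, -1.8]), (0.25, [705.0, -344.7, 3.1])]
[(0.95, [458.2, 385.5, 3.7]), (0.89, [512.3, 262.2, -3.3]), (0.8, [544.1, 390.1, -2.6]), (0.74, [378.0, 298.0, 1.4]), (0.43, [560.1, -98.0, 7.4]), (0.26, [414.6, -300.6, 72.0])]
[560.7, -98.5, 29.9]
```

View pics/side3.png

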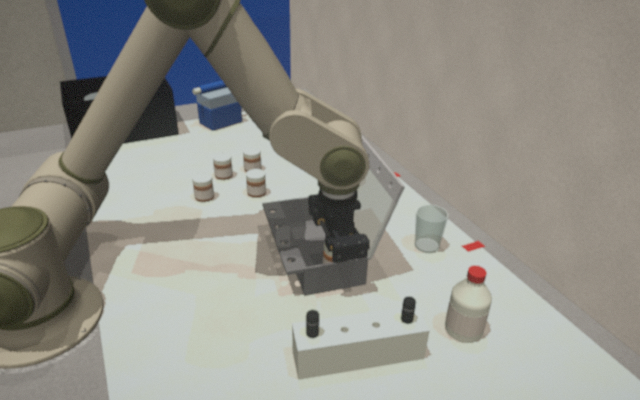

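The jar stands between the fingers inside the box at (330,253), and the remaining jars have not moved.

drive_tool(linear=[[0,0,0.006],[0,0,0.006],[0,0,0.006],[0,0,-0.1],[0,0,-0.25],[0,0,-0.4],[0,0,-0.492],[0,0,-0.492]], angular=[[0,0,0],[0,0,0],[0,0,0],[0,0,0],[0,0,0],[0,0,0],[0,0,0],[0,0,0]], fingers=[0.38,0.38,0.38,0.38,0.38,0.38,0.38,1])

```text
t: 8.25
eef_pos: [561.5, -98.9, 155.4]
eef_rot: [0.235, 3.126, -0.003]
force: [0.4, -0.4, -0.8]
opening: 66.8
gripper_force: 0.0
```

drive_tool(linear=[[0.08,0.16,0],[0.15,0.33,0],[0.23,0.5,0],[0.3,0.66,0],[0.37,0.82,0],[0.4136,1,0],[0.4136,1,0],[0.4136,1,0]], angular=[[0,0,0],[0,0,0],[0,0,0],[0,0,0],[0,0,0],[0,0,0],[0,0,0],[0,0,0]], fingers=[1,1,1,1,1,1,1,1])

```text
t: 9.05
eef_pos: [494.9, 164.7, 151.1]
eef_rot: [-0.232, -3.132, 0.001]
force: [1.1, -0.4, -0.3]
opening: 87.8
gripper_force: 0.0
```

drive_tool(linear=[[0,0.2,0],[0,0.38,0],[0,0.399,0.12],[0,0.399,0.26],[0,0.399,0.4],[0,0.399,0.5],[0,0.399,0.52],[0,0.399,0.52]], angular=[[0,0,0],[0,0,0],[0,0,0],[0,0,0],[0,0,0],[0,0,0],[0,0,0],[0,0,0]], fingers=[1,1,1,1,1,1,1,1])

```text
t: 9.85
eef_pos: [510.6, 261.7, 21.6]
eef_rot: [-0.238, -3.131, 0.001]
force: [-0.2, -0.3, 0.8]
opening: 88.4
gripper_force: 0.0
```

drive_tool(linear=[[0,0,0],[0,0,0],[0,0,0],[0,0,0],[0,0,0],[0,0,0],[0,0,0],[0,0,0]], angular=[[0,0,0],[0,0,0],[0,0,0],[0,0,0],[0,0,0],[0,0,0],[0,0,0],[0,0,0]], fingers=[-1,-1,-1,-1,-1,-1,-1,-1])

```text
t: 10.65
eef_pos: [510.4, 262.9, 22.3]
eef_rot: [0.235, 3.132, 0.0]
force: [-1.5, 0.1, 4.2]
opening: 49.6
gripper_force: 20.0
```

drive_tool(linear=[[0,0,-0.1],[0,0,-0.25],[0,0,-0.4],[0,0,-0.52],[0,0,-0.52],[0,0,-0.52]], angular=[[0,0,0],[0,0,0],[0,0,0],[0,0,0],[0,0,0],[0,0,0]], fingers=[-1,-1,-1,-1,-1,-1])

```text
t: 11.25
eef_pos: [510.0, 262.7, 151.4]
eef_rot: [-0.235, -3.132, 0.0]
force: [-0.6, -0.2, -1.8]
opening: 49.0
gripper_force: 20.0
```

Run:
```python
from h import *
for n in ("scene","side"):
    c=robot.read_camera(n); cv2.imwrite(f"pics/{n}4.png",c["color"])
    print([(round(d["conf"],2),f(d["position"])) for d in robot.mark_of("jar",c)])
```

```text
[(0.94, [507.2, 263.6, 127.2]), (0.91, [541.6, 389.0, -3.3]), (0.81, [461.4, 385.6, 0.1]), (0.67, [658.0, -132.4, 205.1])]
[(0.96, [383.1, 296.2, 2.8]), (0.92, [454.8, 383.5, 4.7]), (0.91, [547.5, 392.5, -2.0]), (0.91, [561.9, -99.1, 3.4]), (0.64, [510.1, 261.3, 127.9]), (0.53, [701.4, -346.9, -1.8])]
```

drive_tool(linear=[[-0.06,-0.16,0],[-0.12,-0.34,0],[-0.18,-0.52,0],[-0.22,-0.7,0],[-0.243,-0.8,0],[-0.243,-0.8,0]], angular=[[0,0,0],[0,0,0],[0,0,0],[0,0,0],[0,0,0],[0,0,0]], fingers=[-1,-1,-1,-1,-1,-1])

```text
t: 12.05
eef_pos: [540.6, 53.1, 151.0]
eef_rot: [-0.242, -3.131, 0.001]
force: [0.7, 1.0, -1.8]
opening: 49.4
gripper_force: 20.0
```

drive_tool(linear=[[0,-0.17,0],[0,-0.31,0],[0,-0.33,0],[0,-0.33,0.12],[0,-0.33,0.26],[0,-0.33,0.39],[0,-0.33,0.47],[0,-0.33,0.494]], angular=[[0,0,0],[0,0,0],[0,0,0],[0,0,0],[0,0,0],[0,0,0],[0,0,0],[0,0,0]], fingers=[-1,-1,-1,-1,-1,-1,-1,-1])

```text
t: 12.85
eef_pos: [526.8, -23.8, 26.8]
eef_rot: [-0.233, -3.128, -0.002]
force: [-9.9, 4.4, 27.4]
opening: 49.4
gripper_force: 20.0
```

drive_tool(linear=[[0,0,0.004],[0,0,0.004],[0,0,0.004],[0,0,-0.1],[0,0,-0.25],[0,0,-0.4],[0,0,-0.494],[0,0,-0.494]], angular=[[0,0,0],[0,0,0],[0,0,0],[0,0,0],[0,0,0],[0,0,0],[0,0,0],[0,0,0]], fingers=[0.36,0.36,0.36,0.36,0.36,0.36,0.36,1])

```text
t: 13.65
eef_pos: [529.5, -25.7, 155.6]
eef_rot: [0.235, 3.126, -0.002]
force: [0.6, 0.2, 0.5]
opening: 66.1
gripper_force: 0.0
```

drive_tool(linear=[[0.1,0.15,0],[0.2,0.3,0],[0.32,0.45,0],[0.43,0.6,0],[0.55,0.75,0],[0.67,0.9,0],[0.765,1,0],[0.765,1,0]], angular=[[0,0,0],[0,0,0],[0,0,0],[0,0,0],[0,0,0],[0,0,0],[0,0,0],[0,0,0]], fingers=[1,1,1,1,1,1,1,1])

```text
t: 14.45
eef_pos: [373.6, 252.6, 151.3]
eef_rot: [-0.228, -3.132, 0.0]
force: [-0.3, -0.6, 0.7]
opening: 88.2
gripper_force: 0.0
```

Run:
```python
from h import *
for n in ("scene","side","wrist"):
    c=robot.read_camera(n); cv2.imwrite(f"pics/{n}5.png",c["color"])
    print([(round(d["conf"],2),f(d["position"])) for d in robot.mark_of("jar",c)])
p,R,s=pose();print(s["t"],f(p),s["joints"])
```

```text
[(0.76, [459.9, 387.5, -1.6]), (0.67, [389.5, 296.4, -0.8]), (0.65, [543.6, 391.1, -0.3])]
[(0.97, [526.9, -25.9, 3.9]), (0.83, [564.5, -98.5, 6.7]), (0.8, [546.7, 389.5, -0.8]), (0.68, [383.2, 299.6, 3.2]), (0.64, [455.8, 385.5, 2.2]), (0.23, [686.3, 35.1, 206.9])]
[(0.91, [386.7, 296.4, 1.6])]
14.75 [377.0, 249.4, 151.8] [ 3.21510524e-01  3.04995831e-01  1.69840832e+00 -1.18909265e-04
  1.13849258e+00 -1.09751070e+00]
```

View pics/side5.png

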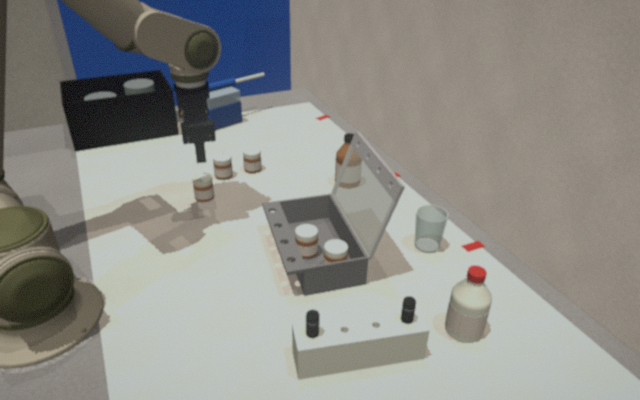

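Two jars stand upright in the box at (306,240) and (335,252).

drive_tool(linear=[[-0.007,0.15,0],[-0.007,0.194,0.05],[-0.007,0.194,0.2],[-0.007,0.194,0.35],[-0.007,0.194,0.47],[-0.007,0.194,0.52],[-0.007,0.194,0.52],[-0.007,0.194,0.52]], angular=[[0,0,0],[0,0,0],[0,0,0],[0,0,0],[0,0,0],[0,0,0],[0,0,0],[0,0,0]], fingers=[1,1,1,1,1,1,1,1])

```text
t: 15.55
eef_pos: [385.7, 297.5, 22.0]
eef_rot: [-0.236, -3.132, 0.0]
force: [-0.1, 0.3, 0.3]
opening: 88.3
gripper_force: 0.0
```

drive_tool(linear=[[0,0,0],[0,0,0],[0,0,0],[0,0,0],[0,0,0],[0,0,0],[0,0,0],[0,0,0]], angular=[[0,0,0],[0,0,0],[0,0,0],[0,0,0],[0,0,0],[0,0,0],[0,0,0],[0,0,0]], fingers=[-1,-1,-1,-1,-1,-1,-1,-1])

```text
t: 16.35
eef_pos: [385.4, 297.9, 22.1]
eef_rot: [0.235, 3.133, -0.0]
force: [-1.1, -1.4, 4.2]
opening: 49.8
gripper_force: 20.0
```

drive_tool(linear=[[0,0,-0.1],[0,0,-0.25],[0,0,-0.4],[0,0,-0.52],[0,0,-0.52],[0,0,-0.52]], angular=[[0,0,0],[0,0,0],[0,0,0],[0,0,0],[0,0,0],[0,0,0]], fingers=[-1,-1,-1,-1,-1,-1])

```text
t: 16.95
eef_pos: [385.1, 297.8, 151.4]
eef_rot: [-0.235, -3.132, 0.0]
force: [0.2, -0.1, -2.0]
opening: 49.3
gripper_force: 20.0
```

drive_tool(linear=[[-0.1,-0.1,0],[-0.23,-0.23,0],[-0.36,-0.36,0],[-0.5,-0.5,0],[-0.63,-0.63,0],[-0.77,-0.77,0],[-0.9,-0.89,0],[-0.926,-0.914,0]], angular=[[0,0,0],[0,0,0],[0,0,0],[0,0,0],[0,0,0],[0,0,0],[0,0,0],[0,0,0]], fingers=[-1,-1,-1,-1,-1,-1,-1,-1])

```text
t: 17.75
eef_pos: [581.7, 33.7, 149.2]
eef_rot: [-0.242, -3.13, 0.001]
force: [-0.7, -0.3, -2.3]
opening: 49.2
gripper_force: 20.0
```

drive_tool(linear=[[0,0,0],[0,0,0.12],[0,0,0.24],[0,0,0.34],[0,0,0.42],[0,0,0.47],[0,0,0.488],[0,0,0.488]], angular=[[0,0,0],[0,0,0],[0,0,0],[0,0,0],[0,0,0],[0,0,0],[0,0,0],[0,0,0]], fingers=[-1,-1,-1,-1,-1,-1,-1,-1])

```text
t: 18.55
eef_pos: [579.8, 38.0, 29.8]
eef_rot: [-0.234, -3.132, -0.0]
force: [0.5, 0.4, -1.0]
opening: 49.3
gripper_force: 20.0
```

drive_tool(linear=[[0,0,0],[0,0,0],[0,0,0],[0,0,-0.1],[0,0,-0.25],[0,0,-0.4],[0,0,-0.488],[0,0,-0.488]], angular=[[0,0,0],[0,0,0],[0,0,0],[0,0,0],[0,0,0],[0,0,0],[0,0,0],[0,0,0]], fingers=[0.36,0.36,0.36,0.36,0.36,0.36,0.36,0.36])

```text
t: 19.35
eef_pos: [581.4, 37.2, 155.7]
eef_rot: [0.235, 3.126, -0.001]
force: [0.2, -1.2, 0.2]
opening: 59.9
gripper_force: 0.0
```

drive_tool(linear=[[0.1,0,-0.1],[0.2,0,-0.2],[0.4,0,-0.3],[0.6,0,-0.4],[0.6,0,-0.4],[0.6,0,-0.4]], angular=[[0,0,0],[0,0,0],[0,0,0],[0,0,0],[0,0,0],[0,0,0]], fingers=[-1,-1,-1,-1,-1,-1])

```text
t: 19.95
eef_pos: [431.1, 60.0, 252.5]
eef_rot: [0.235, 3.131, -0.0]
force: [0.1, 0.2, -0.7]
opening: 14.2
gripper_force: 0.0
```

Run:
```python
from h import *
for n in ("scene","side"):
    c=robot.read_camera(n); cv2.imwrite(f"pics/{n}6.png",c["color"])
    for th in ("jar","hole","lid_hinge"): print(th,[(round(d["conf"],2),f(d["position"])) for d in robot.mark_of(th,c)])
p,R,s=pose();print(s["t"],f(p),f(s["joints"]))
```

```text
jar [(0.55, [460.7, 387.1, 0.5])]
hole [(0.89, [657.4, -135.3, 207.2]), (0.78, [669.9, -20.7, 205.9]), (0.76, [667.8, -78.2, 210.2]), (0.6, [685.1, 38.7, 206.8]), (0.32, [619.2, -44.9, 68.4])]
lid_hinge [(0.56, [623.3, -41.3, 70.6])]
jar [(0.84, [575.9, 39.9, 6.7]), (0.77, [561.6, -98.9, 2.9]), (0.74, [459.7, 382.7, 5.2]), (0.73, [527.7, -23.9, 5.1])]
hole [(0.95, [668.7, -76.0, 206.1]), (0.91, [660.4, -139.2, 208.2]), (0.63, [687.6, 38.7, 204.5]), (0.62, [681.0, -16.9, 206.3])]
lid_hinge [(0.92, [615.9, -41.7, 69.5])]
20.35 [432.3, 59.6, 251.3] [-0.1, 0.2, 1.6, -0.0, 1.4, -1.6]
```

View pics/side6.png

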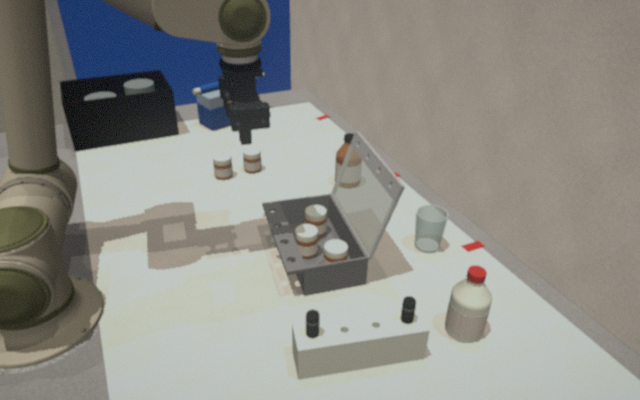

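All three jars stand in the box at (316,214), (306,236) and (336,250), and two remain on the bench. Next I hook the lid from behind with closed fingers and pull it past upright.

drive_tool(linear=[[-0.1,-0.03,-0.04],[-0.25,-0.08,-0.04],[-0.4,-0.14,-0.04],[-0.55,-0.2,-0.04],[-0.7,-0.25,-0.04],[-0.8,-0.276,-0.04],[-0.8,-0.276,-0.04]], angular=[[0,0,0],[0,0,0],[0,0,0],[0,0,0],[0,0,0],[0,0,0],[0,0,0]], fingers=[-1,-1,-1,-1,-1,-1,-1])

```text
t: 21.05
eef_pos: [621.3, -39.9, 259.9]
eef_rot: [-0.238, -3.131, -0.0]
force: [-0.3, -0.5, -0.2]
opening: 0.4
gripper_force: 0.0
```

drive_tool(linear=[[-0.1,0,0],[-0.25,0,0],[-0.32,0,0],[-0.32,0,0],[-0.32,0,0]], angular=[[0,0,0],[0,0,0],[0,0,0],[0,0,0],[0,0,0]], fingers=[-1,-1,-1,-1,-1])

```text
t: 21.55
eef_pos: [697.7, -49.9, 261.6]
eef_rot: [-0.235, -3.132, -0.0]
force: [-0.9, 0.0, 0.4]
opening: 0.6
gripper_force: 0.0
```

Run:
```python
from h import *
c=robot.read_camera("side"); cv2.imwrite(f"pics/side7.png",c["color"])
p,R,s=pose();print(s["t"],f(p),f(s["joints"]),s["opening"])
```

```text
21.6 [697.5, -49.9, 262.2] [-0.2, 0.7, 0.8, 0.0, 1.7, -1.7] 0.4517314908124171
```

View pics/side7.png

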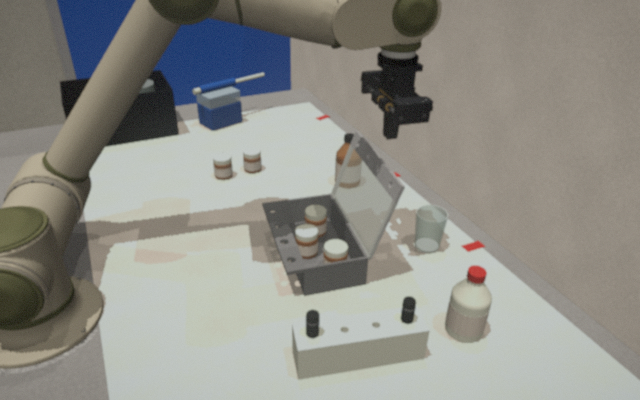

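The closed fingers are behind and above the lid's free edge, at (390,130).

drive_tool(linear=[[-0.03,0,0],[-0.03,0,0.1],[-0.03,0,0.2],[-0.03,0,0.288],[-0.03,0,0.288],[0.03,0,0.288],[0.08,0,0.288],[0.12,0,0.288]], angular=[[0,0,0],[0,0,0],[0,0,0],[0,0,0],[0,0,0],[0,0,0],[0,0,0],[0,0,0]], fingers=[-1,-1,-1,-1,-1,-1,-1,-1])

```text
t: 22.4
eef_pos: [668.3, -45.6, 192.5]
eef_rot: [0.235, 3.129, -0.001]
force: [1.9, -0.5, 0.9]
opening: 0.6
gripper_force: 0.7
```

drive_tool(linear=[[0.04,0,0],[0.08,0,0],[0.12,0,0],[0.16,0,0],[0.2,0,0],[0.24,0,0],[0.28,0,0],[0.3,0,0]], angular=[[0,0,0],[0,0,0],[0,0,0],[0,0,0],[0,0,0],[0,0,0],[0,0,0],[0,0,0]], fingers=[-1,-1,-1,-1,-1,-1,-1,-1])

```text
t: 23.2
eef_pos: [593.9, -34.4, 191.9]
eef_rot: [0.235, 3.13, -0.001]
force: [1.4, 0.3, -1.1]
opening: 0.3
gripper_force: 0.2
```

drive_tool(linear=[[0,0,0],[0,0,0],[0,0,0],[0,0,0],[0,0,0],[0,0,0],[0,0,0],[0,0,0]], angular=[[0,0,0],[0,0,0],[0,0,0],[0,0,0],[0,0,0],[0,0,0],[0,0,0],[0,0,0]], fingers=[-1,-1,-1,-1,-1,-1,-1,-1])

```text
t: 24.0
eef_pos: [594.6, -34.6, 190.0]
eef_rot: [-0.236, -3.133, -0.0]
force: [0.2, -0.5, 0.9]
opening: 0.5
gripper_force: 0.0
```

Run:
```python
from h import *
for n in ("scene","side"):
    c=robot.read_camera(n); cv2.imwrite(f"pics/{n}8.png",c["color"])
    for th in ("jar","hole","pin"): print(th,[(round(d["conf"],2),f(d["position"])) for d in robot.mark_of(th,c)])
p,R,s=pose();print(s["t"],f(p))
```

```text
jar [(0.97, [541.7, 390.9, -1.3]), (0.8, [459.6, 385.7, -1.8]), (0.16, [787.3, -108.5, 4.5])]
hole [(0.98, [556.6, -4.1, 199.7]), (0.96, [548.9, -59.3, 206.0]), (0.71, [539.3, -116.3, 204.4]), (0.68, [564.1, 55.1, 199.1])]
pin [(0.67, [418.5, -303.2, 69.4]), (0.62, [543.5, 390.4, -1.9]), (0.51, [578.7, -337.4, 72.9])]
jar [(0.93, [563.9, -98.1, 4.9]), (0.74, [529.3, -23.9, 3.1]), (0.63, [575.8, 38.4, 8.4]), (0.56, [547.9, 390.5, -4.5])]
hole [(0.98, [557.4, 56.6, 194.4]), (0.83, [529.4, -112.9, 197.6]), (0.75, [540.1, -54.3, 196.6]), (0.58, [549.7, 1.3, 196.8])]
pin [(0.89, [415.3, -298.1, 70.8]), (0.56, [572.8, -336.2, 68.7]), (0.41, [530.3, -113.9, 200.9])]
24.4 [594.5, -34.6, 190.0]
```

View pics/side8.png

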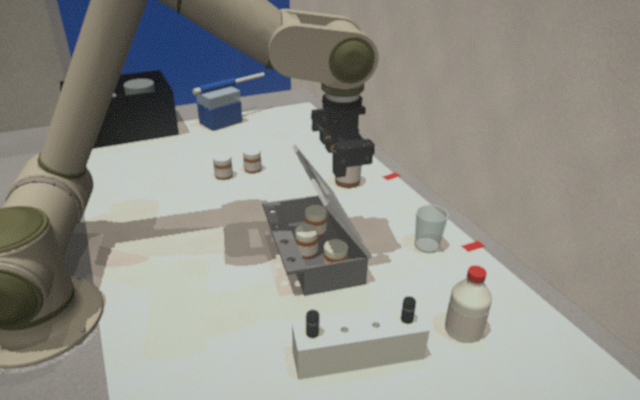

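The lid is past upright and sinking slowly at (320,180), with the fingers behind it. I'll retract upward and move over the stand while it shuts.

drive_tool(linear=[[-0.02,0,-0.1],[-0.02,0,-0.25],[0.03,-0.15,-0.28],[0.08,-0.35,-0.28],[0.12,-0.55,-0.28],[0.16,-0.75,-0.28],[0.2,-0.95,-0.28],[0.2,-1,-0.28]], angular=[[0,0,0],[0,0,0],[0,0,0],[0,0,0],[0,0,0],[0,0,0],[0,0,0],[0,0,0]], fingers=[-1,-1,-1,-1,-1,-1,-0.1,-0.1])

```text
t: 25.2
eef_pos: [506.1, -278.0, 259.9]
eef_rot: [-0.242, -3.132, 0.001]
force: [0.3, 0.0, -0.5]
opening: 14.2
gripper_force: 0.0
```

drive_tool(linear=[[0,-0.12,0],[0,-0.166,0],[0,-0.166,0],[0,-0.166,0],[0,-0.166,0]], angular=[[0,0,0],[0,0,0],[0,0,0],[0,0,0],[0,0,0]], fingers=[-0.1,-0.1,-0.1,-0.1,-0.1])

```text
t: 25.7
eef_pos: [502.0, -313.9, 260.1]
eef_rot: [0.233, 3.133, 0.0]
force: [-0.6, 0.5, 0.5]
opening: 39.7
gripper_force: 0.0
```

Run:
```python
from h import *
for n in ("wrist","side"):
    c=robot.read_camera(n); cv2.imwrite(f"pics/{n}9.png",c["color"])
    for th in ("hole","pin","stand"): print(th,[(round(d["conf"],2),f(d["position"])) for d in robot.mark_of(th,c)])
    for m in robot.cut_out("pin",c):
        if n=="wrist":
            ys,xs=np.nonzero(m["mask"]); print(m["conf"],xs.min(),xs.max(),ys.min(),ys.max(),xs.mean(),ys.mean(),len(xs))
p,R,s=pose();print(s["t"],f(p),s["opening"])
```

```text
hole [(0.95, [472.3, -47.9, 76.4]), (0.7, [481.3, 11.6, 81.3])]
pin [(0.94, [579.2, -339.7, 70.5]), (0.55, [420.2, -298.4, 72.9])]
stand [(0.86, [496.0, -318.2, 0.3])]
0.69 302 323 232 267 312.65876777251185 250.0394944707741 633
0.6 313 337 82 107 324.79330708661416 94.56102362204724 508
hole [(0.91, [471.2, -46.8, 74.8]), (0.82, [487.6, 68.9, 78.6]), (0.77, [477.5, 14.0, 77.2]), (0.58, [463.1, -105.0, 79.0])]
pin [(0.76, [574.0, -335.8, 67.4]), (0.73, [412.4, -300.3, 70.5])]
stand [(0.62, [493.5, -318.6, -3.5])]
26.2 [501.6, -315.3, 260.0] 39.559053231224894
```

View pics/wrist9.png

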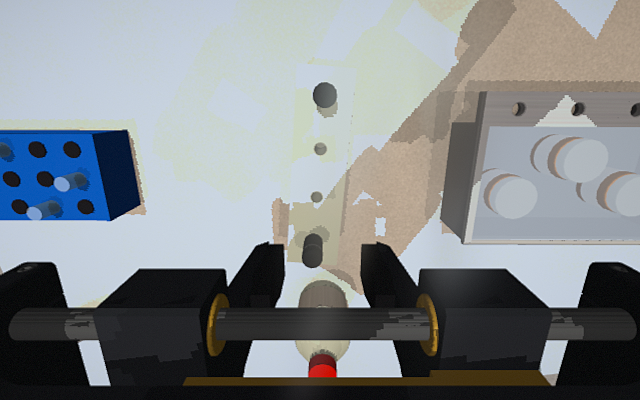

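The wrist view shows the lid shut at right, with its strip holes at (518,108), (578,108) and (636,108). The pin heads are at (325,95) and (312,250), and the empty stand holes at (320,149) and (317,197).

Run:
```python
from h import *
c=robot.read_camera("wrist"); g=c["color"]
a=plane(c,(324.5,94.6),115); b1=plane(c,(320.5,149),70); b2=plane(c,(317,197),70)
d=(b2-b1)[:2]; u=d/np.linalg.norm(d); print(f(a),f(b1),f(b2),np.linalg.norm(d),np.arctan2(u[1],u[0]))
print("pins by holes",f(b1[:2]-54*u),f(b2[:2]+54*u))
for u_ in [(518.5,108.5),(578,108.5),(636,108.5)]: print("lid hole",f(plane(c,u_,78)))
x0,y0=285,60
cv2.imwrite("pics/crop.png",cv2.resize(np.vstack([g[60:130,480:640]]),None,fx=5,fy=5,interpolation=cv2.INTER_CUBIC))
cv2.imwrite("pics/crop2.png",cv2.resize(g[70:280,280:350],None,fx=2.8,fy=2.8,interpolation=cv2.INTER_CUBIC))
```

```text
[418.2, -299.8, 115.0] [471.0, -311.7, 70.0] [523.6, -323.7, 70.0] 53.89162615407287 -0.22454058151271333
pins by holes [418.4, -299.7] [576.2, -335.7]
lid hole [459.6, -107.7, 78.0]
lid hole [468.6, -48.2, 78.0]
lid hole [477.3, 9.7, 78.0]
```

View pics/crop2.png

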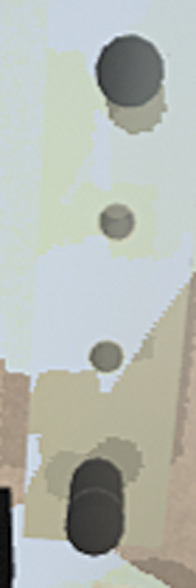

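drive_tool(linear=[[0.15,0.005,0.05],[0.3,0.011,0.1],[0.339,0.011,0.2],[0.339,0.011,0.34],[0.339,0.011,0.48],[0.339,0.011,0.62],[0.339,0.011,0.72],[0.339,0.011,0.72]], angular=[[0,0,0],[0,0,0],[0,0,0],[0,0,0],[0,0,0],[0,0,0],[0,0,0],[0,0,0]], fingers=[-0.1,-0.1,-0.1,-0.1,-0.1,-0.1,-0.1,-0.1], force=30)

```text
t: 27.05
eef_pos: [417.1, -298.9, 77.5]
eef_rot: [-0.235, -3.129, -0.006]
force: [-0.3, -0.3, -0.5]
opening: 39.8
gripper_force: 0.0
```

drive_tool(linear=[[0,0,0],[0,0,0],[0,0,0],[0,0,0],[0,0,0],[0,0,0],[0,0,0]], angular=[[0,0,0],[0,0,0],[0,0,0],[0,0,0],[0,0,0],[0,0,0],[0,0,0]], fingers=[-1,-1,-1,-1,-1,-1,-1])

```text
t: 27.75
eef_pos: [418.7, -300.5, 81.4]
eef_rot: [0.235, 3.131, -0.003]
force: [-0.3, 1.4, 6.7]
opening: 21.2
gripper_force: 30.0
```

Run:
```python
from h import *
p,R,s=pose();print(s["t"],f(p),s["opening"],f(s["force"]),s["moment"])
for n in ("wrist",):
    c=robot.read_camera(n); cv2.imwrite(f"pics/{n}10.png",c["color"])
    for th in ("hole","pin"): print(th,[(round(d["conf"],2),f(d["position"])) for d in robot.mark_of(th,c)])
```

```text
27.75 [418.7, -300.5, 81.4] 21.245363102274727 [-0.3, 1.4, 6.7] [ 0.16199402 -0.06482937 -0.03716755]
hole []
pin [(0.94, [418.5, -298.3, 69.6])]
```

View pics/wrist10.png

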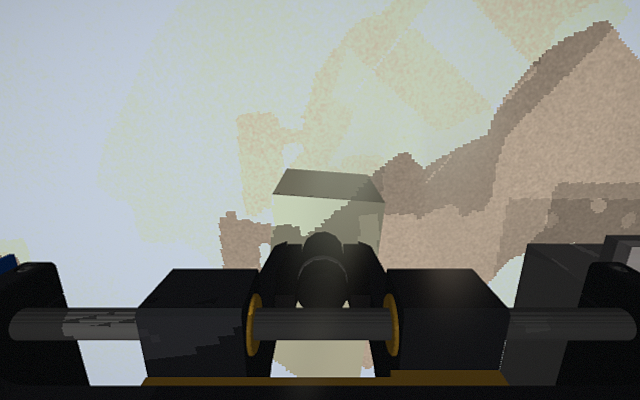

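The head is gripped centrally in the jaws at (323,270) and looks upright.

drive_tool(linear=[[0,0,-0.1],[0,0,-0.25],[0,0,-0.4],[-0.04,0.15,-0.4],[-0.1,0.34,-0.4],[-0.15,0.53,-0.4],[-0.2,0.7,-0.4],[-0.21,0.769,-0.4]], angular=[[0,0,0],[0,0,0],[0,0,0],[0,0,0],[0,0,0],[0,0,0],[0,0,0],[0,0,0]], fingers=[-1,-1,-1,-1,-1,-1,-1,-1])

```text
t: 28.7
eef_pos: [499.7, -114.5, 180.6]
eef_rot: [0.23, 3.132, 0.0]
force: [-1.0, 0.7, -0.6]
opening: 21.3
gripper_force: 30.0
```

drive_tool(linear=[[0,0,0],[0,0,0],[0,0,0],[0,0,0]], angular=[[0,0,0],[0,0,0],[0,0,0],[0,0,0]], fingers=[-1,-1,-1,-1])

```text
t: 29.1
eef_pos: [498.5, -118.7, 180.1]
eef_rot: [0.238, 3.133, -0.0]
force: [-0.1, -0.3, -1.6]
opening: 20.8
gripper_force: 30.0
```

Run:
```python
from h import *
p,R,s=pose();print(s["t"],f(p),s["opening"],f(s["force"]))
for n in ("wrist","side","scene"):
    c=robot.read_camera(n); cv2.imwrite(f"pics/{n}11.png",c["color"])
    for th in ("hole","pin","jar"): print(th,[(round(d["conf"],2),f(d["position"])) for d in robot.mark_of(th,c)])
    if n=="wrist":
        for m in robot.cut_out("hole",c):
            ys,xs=np.nonzero(m["mask"]); print("cut",m["conf"],xs.mean(),ys.mean(),len(xs),f(plane(c,(xs.mean(),ys.mean()),78)))
```

```text
29.1 [498.5, -118.7, 180.1] 20.834567310378933 [-0.1, -0.3, -1.6]
hole [(0.92, [481.2, 11.0, 77.3]), (0.92, [488.3, 66.1, 79.8]), (0.74, [459.5, -106.5, 81.8]), (0.72, [471.1, -49.4, 76.9])]
pin [(0.64, [497.7, -116.5, 169.1]), (0.51, [577.4, -334.5, 74.0])]
jar [(0.57, [555.5, -26.5, -4.4])]
cut 0.69 450.62884502351096 200.9097276645768 40832 [515.3, -12.1, 78.0]
hole [(0.77, [462.4, -105.3, 80.9]), (0.73, [788.7, -103.9, -1.0]), (0.64, [468.5, -45.7, 75.2]), (0.63, [484.7, 67.7, 77.1]), (0.62, [480.3, 12.9, 79.4])]
pin [(0.69, [573.9, -334.8, 69.3]), (0.61, [493.0, -115.4, 167.4])]
jar [(0.68, [546.6, 389.1, -3.8]), (0.62, [457.6, 387.4, -0.3])]
hole [(0.76, [454.5, -103.9, 79.1]), (0.7, [485.2, 70.8, 75.6]), (0.57, [466.4, -48.4, 78.6]), (0.56, [473.8, 8.7, 73.7])]
pin [(0.68, [493.6, -119.2, 168.1]), (0.45, [577.0, -336.7, 72.6])]
jar [(0.74, [558.6, -31.0, -0.5]), (0.65, [542.5, 391.4, -1.2]), (0.64, [458.3, 387.7, -0.5])]
```

View pics/wrist11.png

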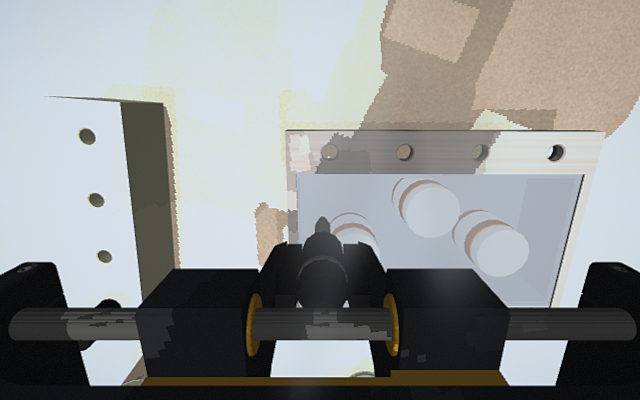

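The wrist view shows the lid's holes at (330,152), (404,152), (480,152) and (555,152), and the held pin's tip at (322,219). The lid lies flat.

Run:
```python
from h import *
p,R,s=pose(); c=robot.read_camera("wrist")
H=np.array([plane(c,u,78) for u in [(329.5,151.5),(404.5,152),(480,152),(555.5,152.5)]]); print(f(H),np.linalg.norm(H[3]-H[0]))
for v in (218,220): print("tip",f(plane(c,(322,v),125)), "tcp",f(p))
k=np.arange(4)-1.5; y=np.array([np.sin(.15),np.cos(.15)])
cen=H[:,:2].mean(0); d=(k[:,None]*H[:,:2]).sum(0); d/=np.linalg.norm(d); fit=cen+60*k[:,None]*d; print("fit",f(fit),np.arctan2(-d[0],d[1]))
g=c["color"]
cv2.imwrite("pics/c12.png",cv2.resize(g[130:240,290:430],None,fx=5,fy=5,interpolation=cv2.INTER_CUBIC))
```

```text
[[459.5, -105.1, 78.0], [468.8, -46.2, 78.0], [477.8, 13.2, 78.0], [487.2, 72.7, 78.0]] 179.90135970608483
tip [497.1, -116.8, 125.0] tcp [498.8, -117.7, 180.0]
tip [498.5, -117.0, 125.0] tcp [498.8, -117.7, 180.0]
fit [[459.5, -105.3], [468.7, -46.0], [477.9, 13.3], [487.1, 72.6]] -0.1538290168589531
```

View pics/c12.png

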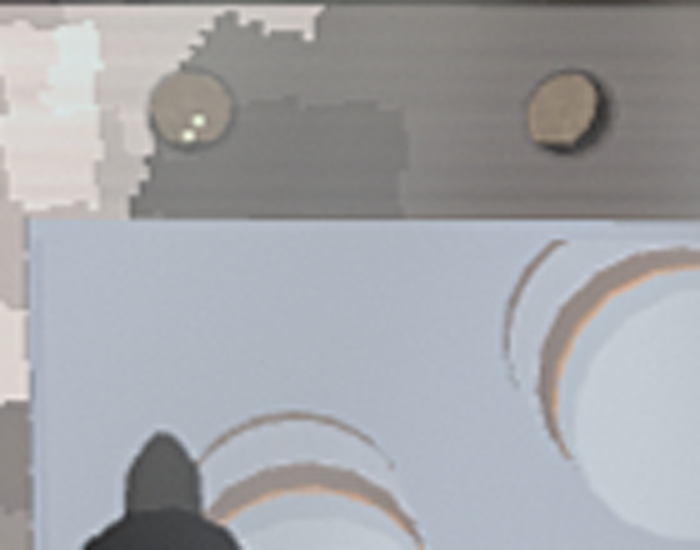

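drive_tool(linear=[[0.08,0.01,0],[0.159,0.021,0.04],[0.159,0.021,0.1],[0.159,0.021,0.14],[0.159,0.021,0.17],[0.159,0.021,0.19],[0.159,0.021,0.21],[0.159,0.021,0.22]], angular=[[0,0,0],[0,0,0],[0,0,0],[0,0,0],[0,0,0],[0,0,0],[0,0,0],[0,0,0]], fingers=[-1,-1,-1,-1,-1,-1,-1,-1])

```text
t: 30.6
eef_pos: [460.4, -106.6, 124.7]
eef_rot: [-0.235, -3.133, -0.0]
force: [-0.5, 0.2, -0.0]
opening: 21.2
gripper_force: 30.0
```

drive_tool(linear=[[0,0,0],[0,0,0],[0,0,0]], angular=[[0,0,0],[0,0,0],[0,0,0]], fingers=[-1,-1,-1])

```text
t: 30.9
eef_pos: [460.4, -106.7, 125.3]
eef_rot: [0.235, 3.132, -0.0]
force: [-0.1, -0.6, -0.8]
opening: 21.3
gripper_force: 30.0
```

drive_tool(linear=[[0,0,0.02],[0,0,0.04],[0,0,0.06],[0,0,0.08],[0,0,0.1],[0,0,0.12],[0,0,0.12]], angular=[[0,0,0],[0,0,0],[0,0,0],[0,0,0],[0,0,0],[0,0,0],[0,0,0]], fingers=[-1,-1,-1,-1,-1,-1,-1])

```text
t: 31.6
eef_pos: [460.0, -106.4, 94.3]
eef_rot: [-0.235, -3.132, -0.001]
force: [0.1, 0.4, -0.8]
opening: 21.0
gripper_force: 30.0
```

drive_tool(linear=[[0,0,0.01],[0,0,0.018],[0,0,0.026],[0,0,0.026],[0,0,0.026]], angular=[[0,0,0],[0,0,0],[0,0,0],[0,0,0],[0,0,0]], fingers=[-1,-1,-1,-1,-1])

```text
t: 32.1
eef_pos: [460.4, -106.7, 89.3]
eef_rot: [0.235, 3.132, -0.001]
force: [-2.0, 0.7, 9.4]
opening: 20.9
gripper_force: 30.0
```

drive_tool(linear=[[0,0,0],[0,0,0],[0,0,0],[0,0,0],[0,0,-0.1],[0,0,-0.25],[0,0,-0.4],[0,0,-0.4]], angular=[[0,0,0],[0,0,0],[0,0,0],[0,0,0],[0,0,0],[0,0,0],[0,0,0],[0,0,0]], fingers=[-0.1,-0.1,-0.1,-0.1,-0.1,-0.1,-0.1,-0.1])

```text
t: 32.9
eef_pos: [461.9, -107.3, 192.5]
eef_rot: [0.235, 3.125, -0.005]
force: [-0.4, -0.5, 0.6]
opening: 39.8
gripper_force: 0.0
```

drive_tool(linear=[[-0.1,-0.13,0],[-0.21,-0.28,0],[-0.32,-0.44,0],[-0.43,-0.6,0],[-0.54,-0.76,0],[-0.598,-0.835,0],[-0.598,-0.835,0],[-0.598,-0.835,0]], angular=[[0,0,0],[0,0,0],[0,0,0],[0,0,0],[0,0,0],[0,0,0],[0,0,0],[0,0,0]], fingers=[-0.1,-0.1,-0.1,-0.1,-0.1,-0.1,-0.1,-0.1])

```text
t: 33.7
eef_pos: [576.5, -334.9, 187.1]
eef_rot: [-0.236, -3.131, -0.002]
force: [0.0, 0.6, 0.3]
opening: 39.7
gripper_force: 0.0
```

Run:
```python
from h import *
for n in ("side","scene"):
    c=robot.read_camera(n); cv2.imwrite(f"pics/{n}13.png",c["color"])
    for th in ("hole","pin","jar"): print(th,[(round(d["conf"],2),f(d["position"])) for d in robot.mark_of(th,c)])
p,R,s=pose();print(s["t"],f(p),s["opening"],f(R.inv().apply(np.array([576.2,-335.7,80])-p)/np.array(1)))
```

```text
hole [(0.97, [477.8, 14.5, 78.7]), (0.91, [468.7, -49.0, 77.2]), (0.6, [486.8, 69.1, 75.8]), (0.55, [462.4, -105.3, 78.7])]
pin [(0.71, [575.6, -338.3, 66.6]), (0.62, [456.3, -107.0, 78.2])]
jar [(0.67, [545.9, 391.2, -3.5]), (0.65, [455.9, 386.9, 2.4])]
hole [(0.95, [483.2, 70.3, 78.2]), (0.91, [456.3, -103.7, 80.2]), (0.88, [468.0, -48.6, 81.8]), (0.8, [473.5, 7.4, 75.7])]
pin [(0.71, [577.3, -340.1, 69.2]), (0.56, [455.3, -110.1, 77.1]), (0.17, [544.0, 390.3, -4.1])]
jar [(0.93, [543.7, 389.1, -0.4]), (0.71, [460.1, 387.4, -2.3]), (0.6, [459.7, -102.0, 76.7]), (0.25, [471.8, 9.8, 77.0])]
34.1 [576.9, -334.9, 188.8] 39.53921994632202 [0.6, -0.9, 108.8]
```

drive_tool(linear=[[0.002,-0.004,0.1],[0.002,-0.004,0.22],[0.002,-0.004,0.34],[0.002,-0.004,0.41],[0.002,-0.004,0.435],[0.002,-0.004,0.435],[0.002,-0.004,0.435]], angular=[[0,0,0],[0,0,0],[0,0,0],[0,0,0],[0,0,0],[0,0,0],[0,0,0]], fingers=[-0.1,-0.1,-0.1,-0.1,-0.1,-0.1,-0.1])

```text
t: 34.8
eef_pos: [576.7, -336.5, 81.0]
eef_rot: [0.235, 3.131, -0.002]
force: [0.5, -1.0, 0.2]
opening: 39.6
gripper_force: 0.0
```

drive_tool(linear=[[0,0,0],[0,0,0],[0,0,0],[0,0,0],[0,0,0],[0,0,0],[0,0,0]], angular=[[0,0,0],[0,0,0],[0,0,0],[0,0,0],[0,0,0],[0,0,0],[0,0,0]], fingers=[-1,-1,-1,-1,-1,-1,-1])

```text
t: 35.5
eef_pos: [576.5, -336.4, 80.5]
eef_rot: [0.235, 3.132, -0.001]
force: [-0.9, 1.1, 6.1]
opening: 21.2
gripper_force: 30.0
```

drive_tool(linear=[[0,0,-0.1],[0,0,-0.25],[0,0,-0.4],[0,0,-0.435],[0,0,-0.435]], angular=[[0,0,0],[0,0,0],[0,0,0],[0,0,0],[0,0,0]], fingers=[-1,-1,-1,-1,-1])

```text
t: 36.0
eef_pos: [576.4, -336.4, 189.1]
eef_rot: [0.235, 3.131, -0.002]
force: [-0.4, 0.4, -1.7]
opening: 20.7
gripper_force: 30.0
```

drive_tool(linear=[[0.08,0.13,0],[0.17,0.29,0],[0.26,0.45,0],[0.35,0.61,0],[0.44,0.77,0],[0.53,0.93,0],[0.596,1,0],[0.596,1,0]], angular=[[0,0,0],[0,0,0],[0,0,0],[0,0,0],[0,0,0],[0,0,0],[0,0,0],[0,0,0]], fingers=[-1,-1,-1,-1,-1,-1,-1,-1])

```text
t: 36.8
eef_pos: [464.0, -64.1, 186.9]
eef_rot: [-0.231, -3.129, -0.003]
force: [-0.6, -1.0, -0.2]
opening: 21.3
gripper_force: 30.0
```

drive_tool(linear=[[0,0.15,0],[0,0.27,0],[0,0.319,0],[0,0.319,0],[0,0.319,0],[0,0.319,0]], angular=[[0,0,0],[0,0,0],[0,0,0],[0,0,0],[0,0,0],[0,0,0]], fingers=[-1,-1,-1,-1,-1,-1])

```text
t: 37.4
eef_pos: [478.3, 10.9, 188.2]
eef_rot: [-0.237, -3.132, 0.0]
force: [0.0, -0.8, -1.0]
opening: 21.0
gripper_force: 30.0
```

Run:
```python
from h import *
for i in range(3):
    p,R,s=pose();c=robot.read_camera("wrist");print(f(p),s["opening"],f(R.inv().apply(np.array([478.7,12,125])-p)))
cv2.imwrite("pics/w14.png",cv2.resize(c["color"][100:300,220:420],None,fx=3,fy=3,interpolation=cv2.INTER_CUBIC))
```

```text
[478.3, 10.9, 188.2] 21.022063289712527 [-0.3, 1.2, 63.2]
[478.2, 11.0, 188.3] 21.200103630136926 [-0.3, 1.1, 63.3]
[478.2, 11.1, 188.4] 21.188090829130818 [-0.3, 1.0, 63.4]
```

View pics/w14.png

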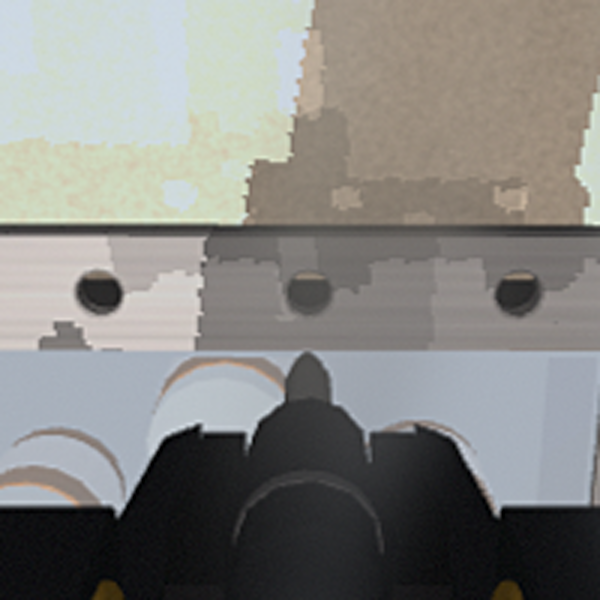

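The tip at (307,355) lines up laterally with the middle hole at (309,292), so I can descend.

drive_tool(linear=[[0,0.002,0.08],[0,0.002,0.14],[0,0.002,0.18],[0,0.002,0.2],[0,0.002,0.22],[0,0.002,0.24],[0,0.002,0.253],[0,0.002,0.253]], angular=[[0,0,0],[0,0,0],[0,0,0],[0,0,0],[0,0,0],[0,0,0],[0,0,0],[0,0,0]], fingers=[-1,-1,-1,-1,-1,-1,-1,-1])

```text
t: 38.35
eef_pos: [478.2, 12.6, 125.1]
eef_rot: [-0.235, -3.132, -0.0]
force: [-0.0, 0.3, -0.6]
opening: 21.1
gripper_force: 30.0
```

drive_tool(linear=[[0,0,0],[0,0,0],[0,0,0]], angular=[[0,0,0],[0,0,0],[0,0,0]], fingers=[-1,-1,-1])

```text
t: 38.65
eef_pos: [478.4, 12.6, 125.5]
eef_rot: [0.235, 3.132, -0.0]
force: [-1.0, 0.0, -0.8]
opening: 21.6
gripper_force: 30.0
```

drive_tool(linear=[[0,0,0.02],[0,0,0.04],[0,0,0.06],[0,0,0.08],[0,0,0.1],[0,0,0.12],[0,0,0.13],[0,0,0.13]], angular=[[0,0,0],[0,0,0],[0,0,0],[0,0,0],[0,0,0],[0,0,0],[0,0,0],[0,0,0]], fingers=[-1,-1,-1,-1,-1,-1,-1,-1])

```text
t: 39.45
eef_pos: [478.2, 12.6, 92.4]
eef_rot: [-0.235, -3.132, -0.0]
force: [-0.3, 0.2, -0.2]
opening: 21.0
gripper_force: 30.0
```

drive_tool(linear=[[0,0,0.008],[0,0,0.016],[0,0,0.018],[0,0,0.018]], angular=[[0,0,0],[0,0,0],[0,0,0],[0,0,0]], fingers=[-1,-1,-1,-1])

```text
t: 39.85
eef_pos: [478.3, 12.5, 88.4]
eef_rot: [0.235, 3.133, -0.0]
force: [-0.7, 0.0, 2.3]
opening: 21.2
gripper_force: 30.0
```

Seated. I'll release, back off and check from a distance.

drive_tool(linear=[[0,0,0],[0,0,0],[0,0,0],[0,0,0],[0,0,-0.1],[0,0,-0.25],[0,0,-0.4],[0,0,-0.5]], angular=[[0,0,0],[0,0,0],[0,0,0],[0,0,0],[0,0,0],[0,0,0],[0,0,0],[0,0,0]], fingers=[-0.1,-0.1,-0.1,-0.1,-0.1,-0.1,-0.1,-0.1])

```text
t: 40.65
eef_pos: [478.6, 12.5, 215.7]
eef_rot: [0.235, 3.13, -0.001]
force: [0.1, 0.6, -0.8]
opening: 39.6
gripper_force: 0.0
```

drive_tool(linear=[[0,0.1,-0.1],[0,0.2,-0.2],[0,0.4,-0.3],[0,0.6,-0.3],[0,0.6,-0.3],[0,0.6,-0.3]], angular=[[0,0,0],[0,0,0],[0,0,0],[0,0,0],[0,0,0],[0,0,0]], fingers=[-0.1,-0.1,-0.1,-0.1,-0.1,-0.1])

```text
t: 41.25
eef_pos: [500.5, 161.7, 287.9]
eef_rot: [-0.232, -3.132, 0.001]
force: [-0.9, -0.2, 0.1]
opening: 39.8
gripper_force: 0.0
```

Run:
```python
from h import *
for n in ("side","scene"):
    c=robot.read_camera(n); cv2.imwrite(f"pics/{n}15.png",c["color"])
    for th in ("hole","pin","jar","amber_bottle","white_bottle","beaker"): print(th,[(round(d["conf"],2),f(d["position"])) for d in robot.mark_of(th,c)])
print(robot.read_state()["t"])
```

```text
hole [(0.94, [487.6, 68.1, 75.7]), (0.77, [480.5, 10.9, 78.3]), (0.76, [471.5, -48.9, 73.5]), (0.7, [461.5, -104.8, 79.0])]
pin [(0.62, [480.8, 13.4, 78.8])]
jar [(0.79, [455.7, 386.2, 3.6]), (0.56, [547.1, 389.8, -2.8])]
amber_bottle [(0.69, [756.3, 217.8, -3.5])]
white_bottle [(0.78, [700.3, -350.0, 0.1])]
beaker [(0.77, [789.5, -105.5, -1.5]), (0.36, [476.9, 14.4, 77.0])]
hole [(0.62, [482.3, 71.4, 75.9]), (0.59, [459.2, -104.1, 74.0]), (0.59, [473.4, 8.7, 77.0])]
pin [(0.68, [453.7, -105.8, 76.4]), (0.6, [478.8, 9.9, 80.1])]
jar [(0.78, [542.6, 391.9, -3.1]), (0.6, [460.0, 389.6, -0.2])]
amber_bottle [(0.74, [467.0, -48.7, 78.9]), (0.66, [757.9, 216.7, 0.5])]
white_bottle [(0.75, [703.9, -343.8, 1.3]), (0.68, [619.7, -41.6, 68.0]), (0.64, [459.3, -104.0, 75.4])]
beaker [(0.9, [786.3, -105.6, 2.6]), (0.74, [462.2, 386.3, -0.9])]
41.95
```

View pics/side15.png

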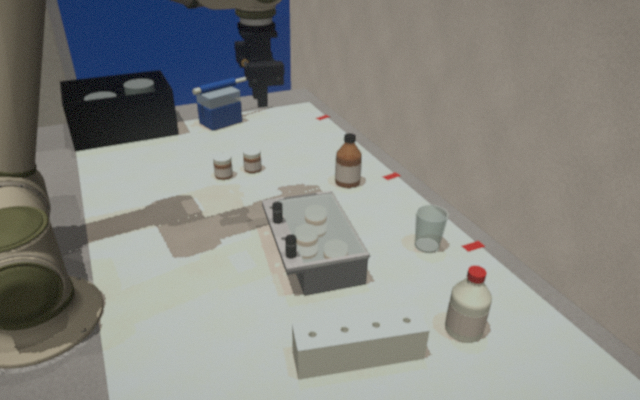

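The stand is empty, both pins sit in the lid at (277,212) and (291,246), three jars are inside the shut box, two stand on the bench, and the bottles and beaker haven't moved.

```bash
python3 -c "
from plant import robot
print(robot.hand_in())"
```

```text
the job is handed in; nothing more can be done
None
```

Job handed in at about 42 s of the 208 s allowed: three jars are in the shut box, both pins sit in lid holes with their heads on the lid, and two jars stand on the bench with the bottles and beaker unmoved; the hand-in call returned no verdict.

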